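# Set a bench multimeter to continuity

## Task

Get the red multimeter ready for a continuity check: with a fingertip push its selector round clockwise, click by click, to the green mark (the fifth click after OFF) and not past it into the orange-marked current ranges, then press the blue select key fully down, let it come up again, and draw back. Go gently: push the selector's bar from one side rather than pinching it, leave the grey hold key and everything around the meter alone, and leave the meter lying where it is.

Things in the scene. Friction and masses are not known exactly. Their poses are not given: they have to be found in the camera images.
- meter: Red handheld multimeter, loose, on its back on rubber feet: 198 mm (x) by 96 mm (y), about 0.65 kg, flat face plate 44 mm above the bench. Origin: centre of its underside. +x runs from the sockets to the display, +y to the left as one reads it. Selector axis at x = -36 mm, y = 0. Display and sockets are flush; only selector and two keys stand up. A side push over about 4 N can slide it.
- selector: The meter's rotary selector: dark round skirt, 54 mm diameter, top 49 mm above the bench, with one straight grip bar across its middle: 50 mm long, 9 mm wide, top 61 mm above the bench, white line on the pointer half. Origin on the axis of rotation, 45 mm above the bench; +x along the bar to the pointer end. Touch it gently: over 15 N, or a pinch, is too much.
- selector_angle (a joint): Selector angle, rad, growing clockwise from above. 8 clicks 0.5236 apart: 0 = OFF (white tick and dot; pointer 105 deg counter-clockwise of meter +x), 1-4 white, 5 = 2.618 = broad green mark (45 deg clockwise of +x), 6-7 orange, then a stop. Starts clicked in at 0, 1, 2 or 3. Needs about 0.04 N m (2 N at the bar's end); tips half-way between clicks, then snaps forward into the next.
- selector_tip (a point): Top of the pointer end of the selector's bar, 25 mm from the axis, 61 mm above the bench.
- select_key_top (a point): Centre of the top of the blue select key, the left one of two keys between selector and display: 12 mm (along the meter) by 20 mm (across), standing 5 mm above the face plate (49 mm above the bench); in the meter's frame x = 30 mm, y = +27 mm.
- select_key (a joint): Travel of the blue key in m: 0 up, 0.003 fully down (2 mm still above the face plate). It springs back; about 1.5 N starts it, 4 N takes it fully down.
- hold_key_top (a point): Centre of the top of the grey hold key, same size and height, to the right: in the meter's frame x = 30 mm, y = -27 mm. Not to be pressed.
- hold_key (a joint): Travel of the grey key in m: 0 up, 0.003 fully down; same spring.
- solder_reel: Bystander: reel of solder standing on end, 56 mm diameter, 45 mm high, loose. Origin: centre of its underside. It stands to the left of the meter or beyond its display end.
- circuit_board: Bystander: green circuit board lying loose, 100 x 72 mm, parts up to 14 mm high. Origin: centre of its underside. It lies to the left of the meter or beyond its display end.
- screwdriver: Bystander: yellow-handled screwdriver, about 200 mm long, under 35 mm high, lying loose to the right of the meter, roughly along it. Origin: underside near its middle.
- station: Bystander: black soldering station, fixed, 150 x 100 x 51 mm, well to the right. Origin: centre of its underside.
Things that resemble listed ones, but are neither listed nor needed, are in the scene too. Leave any purple or yellow look-alike of the meter alone.

How it is judged:
By the outcome, as a careful person would: the job done as asked, in the order asked, and still so for the second after the job is handed in, with the robot touching nothing.
It also fails if it takes over 48 s, if anything falls off the work surface, if the arm or the gripper's body presses on something with over 40 N, if the wrist force passes 120 N, or if a joint passes its speed limit or range.

## Robot

A 6-joint arm with a two-finger parallel gripper is mounted at the origin on the work surface. World frame = base frame: x ahead of the robot, y to its left, z up, the work surface at z = 0. Lengths are in mm, angles in rad, forces in N, time in s.
With the tool pointing down it reaches from about 325 to 875 mm from the base axis. Payload 4.4 kg.
Tool frame: the origin (TCP) lies on the centre line of the jaws, within the pads' length; the fingertips stand ahead of it and the grasp point (between the pads) lies 6 mm ahead of it (ctrl.tcp_to_tips is the z of the fingertips in the tool frame, in mm); z points along the fingers, y is the direction in which the jaws open and shut (so a half turn about z gives the same grasp; the last joint's range is limited). The gripper opens to 85 mm and grips with 20 to 120 N. Pads are 22 mm wide; open, the fingers measure 114 mm over their backs; the gripper's body (76 mm by 85 mm) begins 54 mm behind the grasp point. The pads swing forward as they close: fully open they stand 13 mm farther back than shut.
Start: joints at [-1.349, 0.207, 1.542, -0, 1.393, -0.15], TCP at [208.881, -535.72, 256.282] pointing down, gripper open.
Joint ranges: [-2.73, 2.73], [-0.86, 2.22], [0.23, 2.46], [-1.11, 4.25], [0.08, 2.63], [-2.82, 2.82]. Speed limits (rad/s): [2.79, 2.79, 3.14, 3.14, 3.14, 3.14].

## Interface

Orientations are given as a 3x3 rotation matrix whose columns are the frame's x, y, z axes.
In Python, from plant import ctrl, sensors, optics gives the robot as it stands. Calls block until the motion is done:
- ctrl.move_ptp(position, orientation): joint-space move of the TCP to a pose.
- ctrl.move_l(position, rot=None, vel=150, threshold=None): straight line of the TCP; rot=None keeps the orientation; vel is the mean speed in mm/s. With threshold (N) it stops when the force on the tool has changed by that much, and returns True; else False.
- ctrl.set_joints(angles): joint-space move.
- ctrl.gripper_to(opening, force=None): finger opening in mm; force is the grip in N (None keeps the last); returns when the fingers have stopped.
- ctrl.hold(seconds).
- ctrl.solve_ik(position, orientation): joint angles nearest the present ones, or None.
- sensors.read_state(): the state.
- optics.grab_frame(name): name is "scene" or "top" or "wrist"; returns (picture, depth): 420x560x3 uint8, red, green, blue; 420x560 float32, mm along the optical axis (not along the pixel's ray), 0 where there is no reading.
- optics.camera_params(name): a dict with "mtx" (3x3 intrinsics, pixels), "k1" (the pictures are not rectified: a ray, as slopes to the right and down, at radius r is drawn at 1 + k1 r^2 times it, then the intrinsics apply), "R" (3x3) and "t" (3): a world point X has camera coordinates R X + t; the wrist camera has in their place "T_tool_cam" (4x4, takes a point from camera to tool coordinates, whose origin is the TCP and whose axes are the flange's). Camera axes: x right, y down, z forward; pixel columns grow to the right and rows downward; lengths in mm; the calibration is good to about 2 mm. A picture is of the moment at which its call begins: read the wrist's pose just before it. camera_params takes no time and is no camera call.
A pose or a line that the arm cannot do raises ctrl.MotionError and nothing moves.
- ctrl.finish_job(): hands the job in, once; it reports no verdict.
The state is a dict: "t": time; "q": joint angles; "qvel": joint speeds; "tau": joint torques, N m; "eef_pos": TCP position; "eef_rot": TCP orientation; "force": force on the tool from outside, world axes, zero at the start; "wrist_torque": the same for the moment, N m; "grip_width": finger opening in mm.
Only numpy, scipy, OpenCV 4.12 (cv2) and the standard library are available. Lean on these libraries where they do the work, as an engineer would, in place of code of your own. Each camera call takes 0.05 s, during which the arm holds its last target. There are 200 camera calls.

## Working session

There is one attempt and no reset: what is moved stays moved. The work goes in short steps, each a Python script; the robot and the scene stay as the last script left them, time stands still between calls to the robot, and variables do not carry over. Pictures are saved under pics/ and viewed, about 8 in all and at most 12, crops included, and the job is handed in when it is done.

```bash
ls; mkdir -p pics
python3 - <<'E'
from plant import ctrl,sensors,optics
import cv2,numpy as np
for n in ("top","scene"):
    p,d=optics.grab_frame(n); cv2.imwrite(f"pics/{n}0.png",p[:,:,::-1]); np.save(f"{n}0.npy",d)
    print(n,optics.camera_params(n))
print(optics.camera_params("wrist"),ctrl.tcp_to_tips,sensors.read_state())
E
```

```text
pics
top {'mtx': array([[432.70951729,   0.        , 275.02724023],
       [  0.        , 432.70951729, 214.74213461],
       [  0.        ,   0.        ,   1.        ]]), 'k1': 0.01050807222686766, 'R': array([[-4.27440509e-03, -9.99990865e-01, -1.08456442e-06],
       [-9.94966722e-01,  4.25303825e-03, -1.00115602e-01],
       [ 1.00114692e-01, -4.26855535e-04, -9.94975812e-01]]), 't': array([-132.81114634,  590.24478149, 1375.84631736])}
scene {'mtx': array([[500.76127865,   0.        , 278.77851568],
       [  0.        , 500.76127865, 215.04611958],
       [  0.        ,   0.        ,   1.        ]]), 'k1': 0.05019269285261025, 'R': array([[-0.40987916,  0.91211612,  0.00657753],
       [ 0.56729267,  0.26055879, -0.78120941],
       [-0.71426753, -0.31647007, -0.6242344 ]]), 't': array([ 387.60108622, -212.81610384, 1667.61459793])}
{'mtx': array([[353.28764621,   0.        , 279.12840759],
       [  0.        , 353.28764621, 211.0416329 ],
       [  0.        ,   0.        ,   1.        ]]), 'k1': -0.07893153661825349, 'T_tool_cam': array([[-2.94718142e-04, -9.51015879e-01, -3
[... 399 characters left out ...]
   1.39347915e+00, -1.50471820e-01]), 'qvel': array([-7.47175587e-05,  3.31696920e-05, -2.86431177e-03, -9.12634279e-04,
       -7.88192714e-04,  6.32806189e-04]), 'tau': array([-1.14574123e-03, -3.84101558e+01, -2.92548627e+01, -1.38446885e-04,
        4.90729391e-03, -6.92226223e-06]), 'eef_pos': array([ 208.73265121, -535.10160077,  255.21358488]), 'eef_rot': array([[ 9.31690620e-01,  3.63252491e-01, -4.64898823e-04],
       [ 3.63252661e-01, -9.31688457e-01,  2.03063688e-03],
       [ 3.04493037e-04, -2.06080106e-03, -9.99997830e-01]]), 'force': array([ 0.85072855, -0.84020048,  0.91604287]), 'wrist_torque': array([ 0.02357496, -0.05964084, -0.00256702]), 'grip_width': 85.58534715218143}
```

View pics/top0.png

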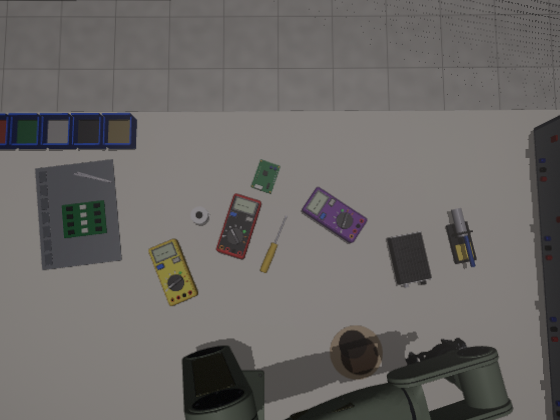

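The red meter is at about (240,226), tilted clockwise with its display up and away from the robot. The board is above it, the reel to its left and the screwdriver to its right. Next I'll get a coarse pose by red mask, then take a wrist close-up.

```bash
cat > h.py <<'E'
from plant import ctrl,sensors,optics
import cv2,numpy as np
def cam(name,st=None):
    c=optics.camera_params(name)
    if name!="wrist": return c["mtx"],c["k1"],c["R"].T,-c["R"].T@c["t"]
    T=c["T_tool_cam"]; R=st["eef_rot"]
    return c["mtx"],c["k1"],R@T[:3,:3],R@T[:3,3]+st["eef_pos"]
def to_plane(px,z,C):
    K,k1,R,o=C
    s=cv2.undistortPoints(np.float64(px).reshape(-1,1,2),K,np.array([k1,0,0,0.,0]))[:,0]
    d=np.c_[s,np.ones(len(s))]@R.T
    return (o+d*((z-o[2])/d[:,2])[:,None])[:,:2]
def to_px(X,C):
    K,k1,R,o=C
    return cv2.projectPoints(np.float64(X).reshape(-1,3),cv2.Rodrigues(R.T)[0],-R.T@o,K,np.array([k1,0,0,0.,0]))[0][:,0]
def down(yaw):   # tool x at yaw, z down
    c,s=np.cos(yaw),np.sin(yaw); return np.array([[c,s,0],[s,-c,0],[0,0,-1.]])
def grab(fn):
    st=sensors.read_state(); p,d=optics.grab_frame("wrist"); cv2.imwrite(fn,p[:,:,::-1]); return p,d,cam("wrist",st)
def redmask(p):
    h=cv2.cvtColor(p,cv2.COLOR_RGB2HSV); m=((h[...,0]<8)|(h[...,0]>174))&(h[...,1]>130)&(h[...,2]>60)
    return m.astype(np.uint8)*255
E
python3 - <<'E'
from h import *
p=cv2.imread("pics/top0.png")[:,:,::-1].copy(); m=redmask(p); m[:,:150]=0; m[:,350:]=0
m=cv2.morphologyEx(m,cv2.MORPH_CLOSE,np.ones((9,9)))
c=max(cv2.findContours(m,0,2)[0],key=cv2.contourArea)
C=cam("top"); w=to_plane(c[:,0],40,C).astype(np.float32)
r=cv2.minAreaRect(w); print(r)
b=cv2.boxPoints(r); e=[b[1]-b[0],b[2]-b[1]]; l=max(e,key=np.linalg.norm); l=l*np.sign(l[0]); yaw=np.arctan2(l[1],l[0]); print("yaw",yaw)
x,y=r[0]
ctrl.gripper_to(0,20); print(ctrl.tcp_to_tips)
for dy in (yaw,yaw+np.pi,0):
    print(dy,ctrl.solve_ik([x,y,200],down(dy)))
q=yaw+np.pi if ctrl.solve_ik([x,y,200],down(yaw)) is None else yaw
ctrl.move_ptp([x,y,230],down(q)); ctrl.hold(.3)
p,d,C=grab("pics/w1.png"); st=sensors.read_state(); print(st["t"],st["q"],st["eef_pos"],st["force"],st["grip_width"],C[3])
E
```

```text
((553.4532470703125, -17.833580017089844), (91.58821105957031, 193.0438995361328), 72.33821868896484)
yaw -0.30825624
25.0
-0.30825624 [-1.88515489e-01  2.14489147e-01  1.65349429e+00 -4.44089210e-16
  1.27360921e+00  1.69053709e+00]
2.8333366 [-1.88515489e-01  2.14489147e-01  1.65349429e+00 -4.44089210e-16
  1.27360921e+00 -1.45105576e+00]
0 [-1.88515489e-01  2.14489147e-01  1.65349429e+00 -4.44089210e-16
  1.27360921e+00  1.38228084e+00]
3.4417 [-1.89129588e-01  1.84669656e-01  1.62354251e+00  7.14029321e-06
  1.33336666e+00  1.69053356e+00] [553.45837477 -18.17449329 230.00142184] [-0.43567213 -0.02808265  0.06537024] -0.059194187395193665 [628.79275431 -42.22378806 347.87184177]
```

View pics/w1.png

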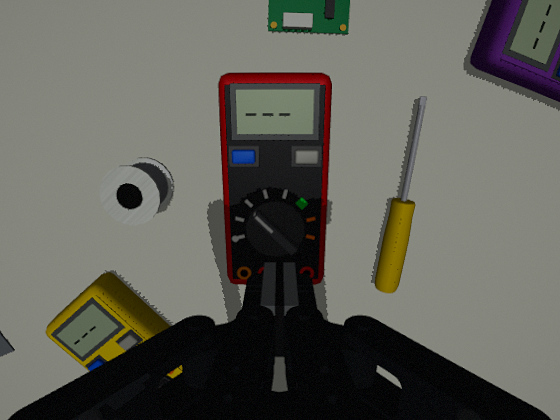

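Wrist view: blue key at (243,156), grey key at (307,157), selector axis at about (274,229). The white line points up-left, about 45° counter-clockwise, which is click 2, and the green mark is at (302,203). Next is the precise pose.

```bash
cat >> h.py <<'E'
def cen(m,z,C,amin=60):
    n,l,s,c=cv2.connectedComponentsWithStats(m.astype(np.uint8)); i=1+np.argmax(s[1:,4]); return c[i],to_plane(c[i],z,C)[0],s[i,4]
def measure(p,C,box):
    x0,y0,x1,y1=box; h=cv2.cvtColor(p,cv2.COLOR_RGB2HSV); k=np.zeros(p.shape[:2],bool); k[y0:y1,x0:x1]=1
    out={}
    out["blue"]=cen(k&(h[...,0]>105)&(h[...,0]<125)&(h[...,1]>150)&(h[...,2]>90),49,C)
    out["green"]=cen(k&(h[...,0]>45)&(h[...,0]<80)&(h[...,1]>120)&(h[...,2]>60),44,C)
    return out
E
python3 - <<'E'
from h import *
p=cv2.imread("pics/w1.png")[:,:,::-1].copy()
class S: pass
st=sensors.read_state(); C=cam("wrist",st)
o=measure(p,C,(215,65,335,290)); print(o)
h=cv2.cvtColor(p,cv2.COLOR_RGB2HSV)
g=np.zeros(p.shape[:2],bool); g[146:170,290:325]=1
G=cen(g&(h[...,2]>125)&(h[...,1]<60),49,C); print("grey",G)
B=o["blue"]
y=B[1]-G[1]; print("dist",np.linalg.norm(y)); yaw=np.arctan2(-y[0],y[1]); 
R=lambda a:np.array([[np.cos(a),-np.sin(a)],[np.sin(a),np.cos(a)]])
org=(B[1]+G[1])/2-R(yaw)@[30,0]; print("keys: yaw",yaw,"org",org)
m=redmask(p); k=np.zeros_like(m); k[60:262,205:345]=255; m&=k
ys=range(90,255,5); L=[];Rr=[]
for v in ys:
    c=np.flatnonzero(m[v]); L.append((c[0],v)); Rr.append((c[-1],v))
for z in (30,44):
    for s in (L,Rr):
        w=(to_plane(s,z,C)-org)@R(yaw); f=np.polyfit(w[:,0],w[:,1],1); print(z,"side y(meter)",np.median(w[:,1]),"slope",f[0])
print("green in meter",R(yaw).T@(o["green"][1]-org))
# white line at z=61
k=np.zeros(p.shape[:2],bool); k[205:250,248:302]=1
W=k&(h[...,2]>110)&(h[...,1]<60); 
n,l,s,c=cv2.connectedComponentsWithStats(W.astype(np.uint8)); print(s[1:],c[1:])
i=1+np.argmax(s[1:,4]); px=np.argwhere(l==i)[:,::-1]; w=(to_plane(px,61,C)-org)@R(yaw)
vx=cv2.fitLine(w.astype(np.float32),cv2.DIST_L2,0,.01,.01).ravel(); print("line dir",np.degrees(np.arctan2(vx[1],vx[0])),"pt",vx[2:],w.min(0),w.max(0))
ax=np.array([-36,0]); print("axis px",to_px([*(org+R(yaw)@ax),61],C), "tips px",to_px([*st["eef_pos"][:2],205],C))
_,d,_=grab("pics/w1b.png"); print("depth face",)
K,k1,Rc,oc=C
for nm,u in (("face",(275,178)),("disp",(275,112)),("bench",(180,120)),("blue",B[0].astype(int))):
    s=cv2.undistortPoints(np.float64(u).reshape(1,1,2),K,np.array([k1,0,0,0.,0]))[0,0]; print(nm,(oc+Rc@np.r_[s,1]*d[int(u[1]),int(u[0])])[2])
cv2.imwrite("pics/c1.png",cv2.resize(p[60:290,200:350][:,:,::-1],None,fx=2.6,fy=2.6,interpolation=2))
E
```

```text
{'blue': (array([243.        , 156.40776699]), array([591.86945797,   2.31441165]), np.int32(309)), 'green': (array([301.40277778, 202.93055556]), array([535.72221448, -32.9569079 ]), np.int32(72))}Traceback (most recent call last):
  File "<stdin>", line 8, in <module>
  File "h.py", line 24, in cen
    n,l,s,c=cv2.connectedComponentsWithStats(m.astype(np.uint8)); i=1+np.argmax(s[1:,4]); return c[i],to_plane(c[i],z,C)[0],s[i,4]
                                                                      ~~~~~~~~~^^^^^^^^^
    return _wrapfunc(a, 'argmax', axis=axis, out=out, **kwds)
    return bound(*args, **kwds)
ValueError: attempt to get argmax of an empty sequence
```

Run:
```python
from h import *
p=cv2.imread("pics/w1.png")[:,:,::-1].copy()
st=sensors.read_state(); C=cam("wrist",st)
o=measure(p,C,(215,65,335,290)); g=cv2.cvtColor(p,cv2.COLOR_RGB2GRAY)
def otsu(x0,y0,x1,y1):
    t,_=cv2.threshold(g[y0:y1,x0:x1],0,255,cv2.THRESH_OTSU); k=np.zeros(g.shape,bool); k[y0:y1,x0:x1]=1; return k&(g>t)&(p.max(2)<p.min(2)*1.4+15),t
M,t=otsu(292,147,323,168); G=cen(M,49,C); print("grey",G,t)
B=o["blue"]
y=B[1]-G[1]; print("dist",np.linalg.norm(y)); yaw=np.arctan2(-y[0],y[1]); 
R=lambda a:np.array([[np.cos(a),-np.sin(a)],[np.sin(a),np.cos(a)]])
org=(B[1]+G[1])/2-R(yaw)@[30,0]; print("keys: yaw",yaw,"org",org)
m=redmask(p); k=np.zeros_like(m); k[60:262,205:345]=255; m&=k
L=[];Rr=[]
for v in range(90,255,5):
    c=np.flatnonzero(m[v]); L.append((c[0],v)); Rr.append((c[-1],v))
for z in (30,44):
    for s in (L,Rr):
        w=(to_plane(s,z,C)-org)@R(yaw); f=np.polyfit(w[:,0],w[:,1],1); print(z,"side y(meter)",np.median(w[:,1]),"slope",f[0])
print("green in meter",R(yaw).T@(o["green"][1]-org))
W,t=otsu(252,207,274,229)
n,l,s,c=cv2.connectedComponentsWithStats(W.astype(np.uint8)); print(t,s[1:])
i=1+np.argmax(s[1:,4]); px=np.argwhere(l==i)[:,::-1]; w=(to_plane(px,61,C)-org)@R(yaw)
vx=cv2.fitLine(w.astype(np.float32),cv2.DIST_L2,0,.01,.01).ravel(); print("line dir",np.degrees(np.arctan2(vx[1],vx[0])),"pt",vx[2:],w.min(0),w.max(0))
print("axis px",to_px([*(org+R(yaw)@[-36,0]),61],C), "tips px",to_px([*st["eef_pos"][:2],205],C))
_,d,_=grab("pics/w1b.png")
K,k1,Rc,oc=C
for nm,u in (("face",(275,178)),("disp",(275,112)),("bench",(180,120)),("blue",B[0].astype(int))):
    s=cv2.undistortPoints(np.float64(u).reshape(1,1,2),K,np.array([k1,0,0,0.,0]))[0,0]; print(nm,(oc+Rc@np.r_[s,1]*d[int(u[1]),int(u[0])])[2])
cv2.imwrite("pics/c1.png",cv2.resize(p[60:290,200:350][:,:,::-1],None,fx=2.6,fy=2.6,interpolation=2))
```

```text
grey (array([306.37931034, 156.44827586]), array([575.45752656, -48.93808173]), np.int32(261)) 73.0
dist 53.81607167749194
keys: yaw -0.3098999831603466 org [555.09256998 -14.16293348]
30 side y(meter) 47.97121644552774 slope 0.006984372641923942
30 side y(meter) -47.50375327569559 slope -0.019816544251384117
44 side y(meter) 45.67584404909205 slope 0.006984372641924137
44 side y(meter) -45.593573005432255 slope -0.019816544251384054
green in meter [-12.71615665 -23.80595528]
42.0 [[253 213   3   3   6]
 [255 216  16  13  66]]
line dir 46.055145 pt [-25.430647  10.987322] [-30.35245995   4.0850357 ] [-19.35550433  16.91895245]
axis px [[274.7281216  234.06545334]] tips px [[279.81486603 278.82621243]]
face 43.136918080680346
disp 44.935470259980775
bench -0.30549716963042783
blue 49.36794636199187
```

View pics/c1.png

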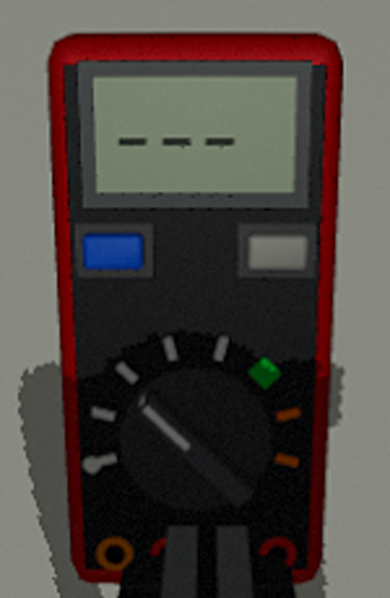

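The crop confirms click 2: the white line is 46° counter-clockwise of meter +x and passes through the axis. The green mark is at 45° clockwise, and the keys are 53.8 mm apart (54 nominal), so the calibration holds. Now I'll push to just past the first tipping point and check.

```bash
cat >> h.py <<'E'
YAW=-0.310; ORG=np.array([555.1,-14.2])
def mw(x,y):
    c,s=np.cos(YAW),np.sin(YAW); return ORG+[c*x-s*y,s*x+c*y]
def pose(phi,gap,z,r=24.,tilt=4):
    """closed-finger block on the ccw side of a bar at phi deg (ccw of meter +x)"""
    a=YAW+np.radians(phi); u=np.array([np.cos(a),np.sin(a)]); n=np.array([-u[1],u[0]])
    P=mw(-36,0)+r*u+(4.5+11+gap)*n
    return np.r_[P,z],down(a+np.pi/2-np.radians(tilt))
def push(phis,z=78,vel=15):
    for f in phis:
        P,R=pose(f,0,z); ctrl.move_l(P,R,vel=vel); s=sensors.read_state(); print(f,np.round(s["force"],2),round(s["t"],2))
E
python3 - <<'E'
from h import *
P,R=pose(45,9,140); ctrl.move_ptp(P,R)
P,R=pose(45,9,78); print(ctrl.move_l(P,R,vel=80,threshold=5)); ctrl.hold(.2); s=sensors.read_state(); print(s["force"],s["eef_pos"],P)
push([45,40,35,30,27,24,21])
p,d,C=grab("pics/w2.png")
E
```

```text
False
[ 0.3934994   0.19849473 -0.41410266] [531.52802029  29.52400232  78.71081033] [530.9411787  29.5499394  78.       ]
45 [ 0.19 -0.26 -0.31] 7.27
40 [-1.44  1.49  0.35] 7.58
35 [-0.23  0.89 -0.28] 7.9
30 [-0.54 -0.31 -0.92] 8.22
27 [ 0.35 -0.55  0.45] 8.47
24 [-1.04 -0.68 -0.37] 8.72
21 [ 1.55 -0.15 -0.75] 8.97
```

View pics/w2.png

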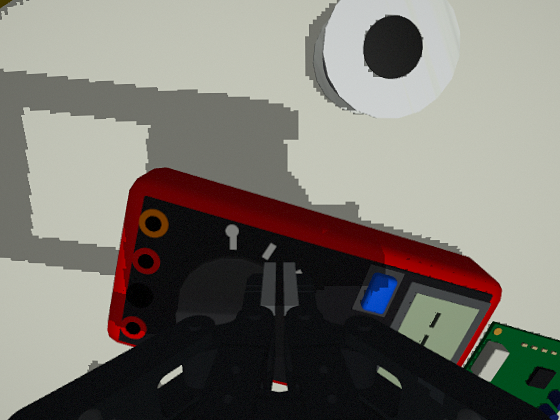

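The fingertips hide the bar, but the readings at 40° fit a contact of about 2 N and the meter looks undisturbed. I'll continue to about 38° clockwise, past the last tipping point at 30° and short of the next click, then back off and look.

Run:
```python
from h import *
push([16,11,6,1,-4,-9,-14,-18,-22,-26,-29,-32,-35,-38])
ctrl.hold(.2)
P,R=pose(-38,10,78); ctrl.move_l(P,R,vel=40)
P,R=pose(-38,10,150); ctrl.move_l(P,R,vel=120)
ctrl.move_ptp([553.5,-17.8,230],down(YAW)); ctrl.hold(.3)
p,d,C=grab("pics/w3.png"); print(sensors.read_state()["t"],{k:v[1] for k,v in measure(p,C,(215,65,335,290)).items()})
cv2.imwrite("pics/c3.png",cv2.resize(p[60:290,200:350][:,:,::-1],None,fx=2.6,fy=2.6,interpolation=2))
```

```text
16 [0.8  0.2  0.32] 9.33
11 [-0.44  2.01 -0.52] 9.65
6 [-0.36  0.67 -1.07] 9.97
1 [-0.64 -0.27 -0.47] 10.28
-4 [0.7  0.22 0.14] 10.6
-9 [-1.26  0.37  0.65] 10.92
-14 [-0.12 -0.35  0.51] 11.23
-18 [0.39 1.16 0.52] 11.52
-22 [0.24 1.53 0.11] 11.8
-26 [-0.21  0.09  0.38] 12.08
-29 [ 0.34  0.46 -0.16] 12.33
-32 [ 0.43 -0.71  0.68] 12.58
-35 [0.45 0.17 0.91] 12.83
-38 [ 0.47 -0.01 -0.1 ] 13.08
15.5833 {'blue': array([591.86238557,   2.27640618]), 'green': array([535.8822799, -33.0279785])}
```

View pics/c3.png

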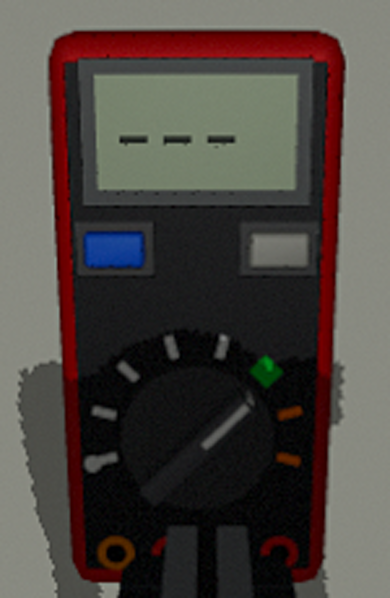

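The pointer is on the green mark and the meter hasn't moved (blue key within 0.1 mm). Now I'll press the blue key with force supervision.

Run:
```python
from h import *
k=mw(30,27); R=down(YAW)
ctrl.move_ptp([*k,110],R); ctrl.move_l([*k,80],vel=60); ctrl.hold(.2); print(sensors.read_state()["force"])
t=ctrl.move_l([*k,68.5],vel=6,threshold=8); s=sensors.read_state(); print(t,s["force"],s["eef_pos"])
ctrl.hold(.2); s=sensors.read_state(); print(s["force"],s["eef_pos"])
p,d=optics.grab_frame("scene"); cv2.imwrite("pics/s4.png",p[:,:,::-1])
ctrl.move_l([*k,80],vel=15); ctrl.move_l([*k,140],vel=100)
ctrl.move_ptp([553.5,-17.8,230],R); ctrl.hold(.3)
p,d,C=grab("pics/w5.png"); s=sensors.read_state(); print(s["t"],s["force"],{k:v[1] for k,v in measure(p,C,(215,65,335,290)).items()})
K,k1,Rc,oc=C
for u in ((243,156),(306,156)):
    q=cv2.undistortPoints(np.float64(u).reshape(1,1,2),K,np.array([k1,0,0,0.,0]))[0,0]; print((oc+Rc@np.r_[q,1]*np.median(d[u[1]-2:u[1]+3,u[0]-3:u[0]+4]))[2])
```

```text
[-0.13659881  0.02921038 -0.75469673]
True [-1.222684    0.6775422   3.39748183] [591.90731576   2.38354644  71.1342173 ]
[-0.64406892 -0.34909226  4.99599406] [591.88430128   2.37554376  71.06407795]
21.075 [-0.43058302  0.02462454  0.06390296] {'blue': array([592.05443806,   2.22310489]), 'green': array([536.04086805, -33.05861006])}
49.198217865308266
48.94403015378742
```

View pics/w5.png

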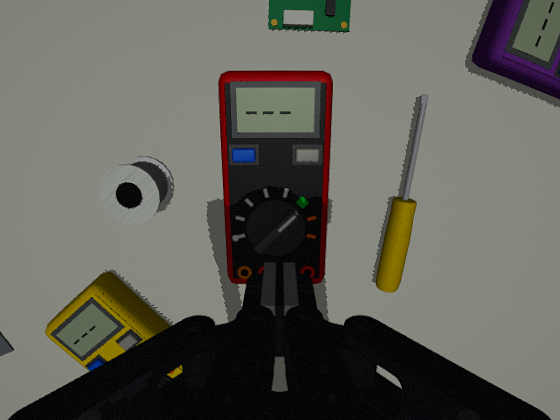

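The pointer is still on green, both keys stand at about 49 mm, and nothing else has moved. The press stopped at an 8 N change against a 4 N spring, with the tip at 46.1 mm, so it was on the key's end stop. Handing in.

```bash
python3 -c "
from h import *
ctrl.finish_job(); print(sensors.read_state()['t'])"
```

```text
the job is handed in; nothing more can be done
the job is handed in; nothing more can be done
```

The multimeter is set for the continuity check, and I handed the job in at about 21 s of the 48 s allowed.

- **Selector:** it started on click 2. With closed fingertips I pushed one side of the bar's pointer end clockwise through three clicks. The highest sampled force was about 2 N. The wrist pictures afterwards show the pointer on the green mark.
- **Blue key:** I pressed it once. The move stopped on an 8 N change with the fingertips at about 46.1 mm, where fully down is 46.0 mm; the key then came back up to about 49 mm. The force read straight after was only 3.4–5 N, with roughly 1 N of noise. So full travel is inferred from position and force, not seen directly. The display still shows "---", so it neither confirms nor contradicts the press.
- **Everything else:** the position check on the blue key and green mark agreed to about 0.3 mm with the start, so the meter has not moved. The grey key is up at about 49 mm, and the reel, board and screwdriver look unmoved in the last picture. The arm ended well clear, with no contact force.

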